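# Fetch the hooked capsule frame from under the lift-and-slide hatch and hang it on the rail

## Robot

A 7-joint arm with a two-finger parallel gripper is mounted at the origin on the work surface. World frame = base frame: x ahead of the robot, y to its left, z up, the work surface at z = 0. Lengths are in m, angles in rad, forces in N, time in s.
With the tool pointing down it reaches from about 0.4 to 0.85 m from the base axis. Payload 10.4 kg.
Tool frame: the origin (TCP) lies between the finger pads; the fingertips stand 22 mm ahead of it and the grasp point (between the pads) lies 3 mm ahead of it; z points along the fingers, y is the line along which they close (so a half turn about z gives the same grasp; the last joint's range is limited). The gripper opens to 85 mm and grips with 20 to 120 N. Pads are 22 mm wide; open, the fingers measure 114 mm over their backs; the gripper's body (76 mm by 85 mm) begins 54 mm behind the grasp point. The pads swing forward as they close: fully open they stand 13 mm farther back than shut.
Start: joints at [1.103, 0.332, -0.065, 1.46, 0.022, 1.35, -0.088], TCP at [0.269, -0.564, 0.253] pointing down, gripper open.
Joint ranges: [-2.6, 2.6], [-0.5, 2.12], [-1.47, 1.34], [0.16, 2.42], [-1.27, 4.41], [0.06, 2.06], [-2.6, 2.6]. Speed limits (rad/s): [2.22, 2.22, 2.79, 2.79, 3.14, 3.14, 3.14].

## Interface

Orientations are given as a unit quaternion [x, y, z, w].
In Python, from workcell import manip, camera, ticket, boxes_of, outline_of gives the robot as it stands.
- The arm moves only by the tool carry_out, never from a script. Its argument "deltas" is a list of rows, each a list of 5 numbers: the shift along the tool's x, y, z as a fraction of full scale, then the turn about the tool's z as a fraction of full scale, then the opening, from -1 (shut) to 1 (fully open), so that 0 is half open. In form: [[tx, ty, tz, spin, gripper], ...]. A call has 1 to 20 rows; each row is the pose to reach, as a shift and turn from the pose commanded when the call began, along the tool's axes at that moment; what a row does not reach only later rows make up. Full scale, the value 1, is 150 mm for a shift and 30 degrees for a turn. A row lasts 1/8 s, in which the tool goes at most 62.5 mm and 10.7 degrees, less where a joint would pass 70% of its speed; a pose out of reach is approached as far as the arm can. A call with a number of a shift or a turn outside -1 to 1 is refused whole. A call with a gripper value outside its range is refused whole. The fingers move at their own pace and stop on an object; "force" is the grip in N (left out, the last holds). Time passes only in rows, so rows that repeat a pose let the fingers close. It gives the time, the measured TCP pose, the force, the opening and the grip force at its end, in the units of the state.
- manip.get_obs(): the state, without advancing time (a new reading comes with each control period).
- camera(name): name is "scene" or "top" or "wrist"; returns a dict with "img" (480x640x3 uint8, red, green, blue), "depth" (480x640 float32, m along the optical axis (not along the pixel's ray), 0 where there is no reading), "vertical_fov" (degrees; the focal length in pixels is half the picture's height over the tangent of half this angle, whatever the lens; pixels are square), "cx", "cy" (the principal point, pixels), "k1" (the pictures are not rectified: a ray, as slopes to the right and down, at radius r is drawn at 1 + k1 r^2 times it, then the intrinsics apply), "R" (3x3) and "t" (3): a world point X has camera coordinates R X + t. Camera axes: x right, y down, z forward; pixel columns grow to the right and rows downward; lengths in m; the calibration is good to about 2 mm. A picture is of the moment at which its call begins.
- ticket.hand_in(): hands the job in; it is judged then, once.
Trained networks look in a picture, given as the dict that the camera call returned (one of the last four; its "shot" number tells which), for a name from the list of things; names that differ only in an ending like _2 or _b are one class to them, and where a whole thing is asked for, a point or a joint stands for the part that bears it (a point fixed in the world has none). Each returns a list of dicts, best first, with "conf" (0 to 1); they miss things now and then, are a little off and sometimes report something else, mostly with a low value. They report only what shows in the picture. A call takes as long as a camera call. They do not tell look-alikes from the thing itself.
- boxes_of(query, picture): "position" ([x, y, z] in m, in world coordinates, good to about 4 mm: the middle of the surface that is visible of it).
- outline_of(query, picture): "region" (480x640 bool, what is visible of it).
The state is a dict: "clock": time; "joint_pos": joint angles; "joint_velocities": joint speeds; "tau": joint torques, N m; "position": TCP position; "ee_rot": TCP orientation; "ft_force": force on the tool from outside, world axes, zero at the start; "torque": the same for the moment, N m; "grip_width": opening from 0.0 (shut) to 1.0 (fully open); "grasp_force": force on a finger pad.
Only numpy, scipy, OpenCV 4.12 (cv2) and the standard library are available. Lean on these libraries where they do the work, as an engineer would, in place of code of your own. Each camera call takes 0.05 s, during which the arm holds its last target. There are 200 camera calls.

## Task

Lift the green hatch of the grey storage case off its recessed seat, slide it sideways between its channel walls (without lifting it out of them) and set it down on the parking deck so that the bay is fully open. Then take the green capsule frame out of the bay by its yellow tab, lift its two steel hooks over the front lip of the aluminium rail, and lower it until both hook tips rest on the ledge behind the lip, between the red end stops. Let go, leave the hatch parked, and do not disturb the capsule filler, jar or screwdriver.

Things in the scene. Friction and masses are not known exactly. Their poses are not given: they have to be found in the camera images.
- case: Fixed grey/black storage case, 156 (x) x 316 (y) x 168 mm tall, its yaw within 0.2 rad of 0. Origin: centre of its underside; x away from the robot, z up. Its top is a trough between long channel walls (inner faces x = +-70, tops z = 168 mm) and end walls (inner faces y = +-150). Its -y part is the bay, under the hatch; its +y part the parking deck.
- bay (a point): Centre of the bay opening at the height of the hatch's seat ledges: case x = 0, y = -77, z = 144 mm. The seat runs from y = -150 to -4 mm; the clear opening is 120 (x) x 122 (y) mm; the bay floor is at z = 21 mm. Case axes.
- deck (a point): Centre of the solid parking deck's top: case x = 0, y = +73, z = 150 mm (deck y = -4 to +150), 150 mm to +y of the bay point. It is 6 mm above the seat, so the hatch must rise over 6 mm to pass the step and leaves the channels when its underside rises 24 mm. The bay is fully open with the hatch's centre past y = +50; it fits up to +80 mm.
- hatch: Loose green plate, 134 (x) x 140 (y) x 10 mm, 0.35 kg, seated at the start over the bay (bay centre, 3 mm play all round). Origin: centre of its underside; axes parallel to the case's. On top stands a steel bridge handle: a bar 14 mm thick (x), 90 mm long (y), from 24 to 44 mm above the origin (top at z = 194 mm when parked), on two legs.
- hatch_handle (a point): Centre line of the hatch's handle bar, 34 mm above the hatch's underside: a good grasp point, pinched across x from above.
- frame: Loose green capsule frame, black centre, 0.22 kg, 18 (x) x 100 (y) x 74 mm tall, upright in an 18 mm deep slot on the bay floor under the hatch, hooks to the case's +x. Origin: centre of its underside; axes parallel to the case's at the start. Its yellow grip tab, 12 (x) x 40 (y) mm, rises from z = 74 to 120 mm on its centre line.
- frame_tab (a point): Grasp point on the yellow tab: x = 0, y = 0, 108 mm above the frame's underside (12 mm below the tab's top); pinch across x from above.
- frame_hook (a point): Midway between the lower ends of the two steel hook tips: x = 24, y = 0, z = 46 mm in the frame's axes (62 mm below frame_tab). The hooks, at y = +-34 mm, 14 mm wide, reach to +x at z = 66 to 74 mm and end in tips (x = 21 to 27 mm) pointing down to z = 46; 12 mm is free between the tips and the frame's back face (x = 9 mm).
- rail: Fixed aluminium hanger rail on a dark stand, 220 mm long along its y, yaw within 0.25 rad of 0. Origin: on the table, mid-length, below the far face of the lip; x away from the robot. Lip x = -6 to 0, top z = 156 mm; ledge behind it x = 0 to 28, top z = 140. Red end stops on the ledge beyond y = +-100 mm, tops z = 162. Lower guide bar x = -6 to 0, z = 87 to 113.
- rail_seat (a point): On the ledge's top, mid-length, 6 mm behind the lip's far face (rail x = 6, z = 140 mm), axes as the rail's: where frame_hook comes when the frame is lowered mid-rail with the lip centred in its hooks. The frame hangs on the robot's side of the lip, hooks to +x, and may lean a few degrees against the guide bar.
- filler: Bystander: capsule filler, green-rimmed plate on four posts over a black base, 130 x 150 x 60 mm. Origin: centre of its underside.
- jar: Bystander: closed jar, 64 mm diameter, 85 mm tall. Origin: centre of its underside.
- screwdriver: Bystander: clear-handled screwdriver, 150 mm long, lying on the table. Origin: on its underside.
Things that resemble listed ones, but are neither listed nor needed, are in the scene too. Leave any pink look-alike of the hatch alone. Leave any turquoise look-alike of the rail alone.

How it is judged:
By the outcome, as a careful person would: the job done as asked, in the order asked, and still so for the second after the job is handed in, with the robot touching nothing.
It also fails if it takes over 51 s, if anything falls off the work surface, if the arm or the gripper's body presses on something with over 40 N, if the wrist force passes 120 N, or if a joint passes its speed limit or range.

## Working session

There is one attempt and no reset: what is moved stays moved. The work goes in short steps, Python scripts to look and compute and a tool call to move; the robot and the scene stay as the last step left them, time stands still between calls to the robot, and variables do not carry over. Pictures are saved under pics/ and viewed, at most 10 in all, crops included, and the job is handed in when it is done.

Besides the shell and the picture viewer there is one more tool, called after ">>>" as name(argument=value, ...) on one line, values as JSON. carry_out: Moves the arm, as the interface text tells. Its arguments: {"type":"object","properties":{"deltas":{"type":"array","items":{"type":"array","items":{"type":"number"}}},"force":{"type":"number"}},"required":["deltas"]}

```bash
mkdir -p pics; ls; cat > h.py <<'E'
import numpy as np, cv2
from workcell import manip, camera, ticket, boxes_of, outline_of
def K(c):
    f=240/np.tan(np.radians(c["vertical_fov"])/2); return f
def rays(c,uv):
    f=K(c); M=np.array([[f,0,c["cx"]],[0,f,c["cy"]],[0,0,1]])
    return cv2.undistortPoints(np.array(uv,float).reshape(-1,1,2),M,np.array([c["k1"],0,0,0.]))[:,0]
def cloud(c):
    v,u=np.mgrid[:480,:640]; r=rays(c,np.stack([u.ravel(),v.ravel()],1)); d=c["depth"].ravel()[:,None]
    P=(np.hstack([r,np.ones_like(r[:,:1])])*d-c["t"])@np.array(c["R"])
    P[d[:,0]==0]=np.nan
    return P.reshape(480,640,3)
def save(n,im): cv2.imwrite(n,np.ascontiguousarray(im[...,::-1]))
E
python3 - <<'E'
from h import *
for n in ["top","scene"]:
    c=camera(n); save(f"pics/{n}.png",c["img"]); np.savez(f"{n}.npz",**{k:np.array(v) for k,v in c.items()})
    for q in ["case","hatch","hatch_handle","rail","filler","jar","screwdriver"]:
        print(n,q,[(np.round(b["position"],3).tolist(),round(b["conf"],2)) for b in boxes_of(q,c)])
print(manip.get_obs())
E
```

```text
pics
top case [([0.785, -0.006, 0.049], 0.65), ([0.526, 0.246, 0.153], 0.59)]
top hatch [([0.554, 0.123, 0.155], 0.61)]
top hatch_handle [([0.547, 0.115, 0.154], 0.79), ([0.331, 0.154, 0.013], 0.64)]
top rail [([0.302, -0.328, 0.012], 0.89), ([0.527, -0.215, 0.012], 0.82)]
top filler [([0.784, -0.006, 0.048], 0.7)]
top jar [([0.724, 0.208, 0.086], 0.81)]
top screwdriver [([0.762, -0.243, 0.025], 0.7)]
scene case [([0.61, 0.238, 0.144], 0.8)]
scene hatch [([0.565, 0.124, 0.15], 0.6), ([0.299, 0.15, 0.014], 0.56)]
scene hatch_handle [([0.297, 0.157, 0.01], 0.66), ([0.566, 0.122, 0.155], 0.59)]
scene rail [([0.308, -0.321, 0.018], 0.9), ([0.549, -0.219, 0.015], 0.7)]
scene filler [([0.799, -0.004, 0.05], 0.76), ([0.562, 0.121, 0.153], 0.54)]
scene jar [([0.751, 0.21, 0.085], 0.74)]
scene screwdriver [([0.766, -0.239, 0.022], 0.61)]
{'clock': 0.8, 'joint_pos': array([ 1.10338705,  0.33218544, -0.06469203,  1.46011708,  0.0215822 ,
        1.34987982, -0.08849574]), 'joint_velocities': array([ 0.00037289, -0.00175267, -0.00051393,  0.00082673,  0.00140793,
        0.00115161, -0.00031338]), 'tau': array([ 1.38332916e-04, -6.25192666e+01,  4.93873854e-02, -3.91819632e+01,
        1.66910165e-02,  1.52001536e-03,  3.71671615e-05]), 'position': array([ 0.26895319, -0.56419106,  0.25333843]), 'ee_rot': array([9.75370258e-01, 2.20573926e-01, 2.82051188e-05, 4.61953952e-05]), 'ft_force': array([-0.73940209,  0.56849017, -0.05713473]), 'torque': array([-0.01903346, -0.00469542, -0.00516482]), 'grasp_force': 0.0, 'grip_width': 0.9961993880624014}
```

View pics/top.png

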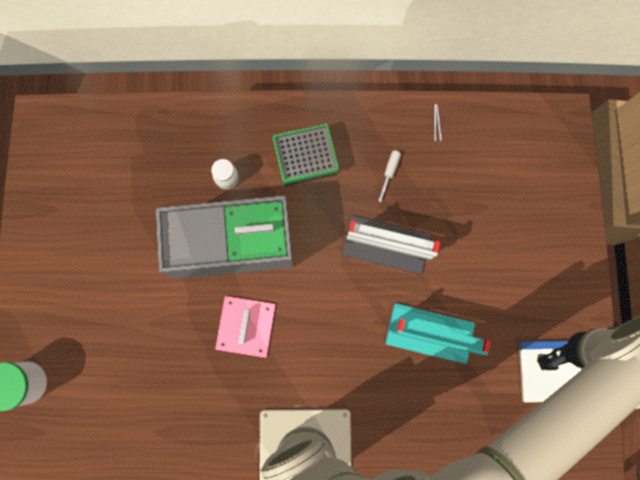

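View pics/scene.png

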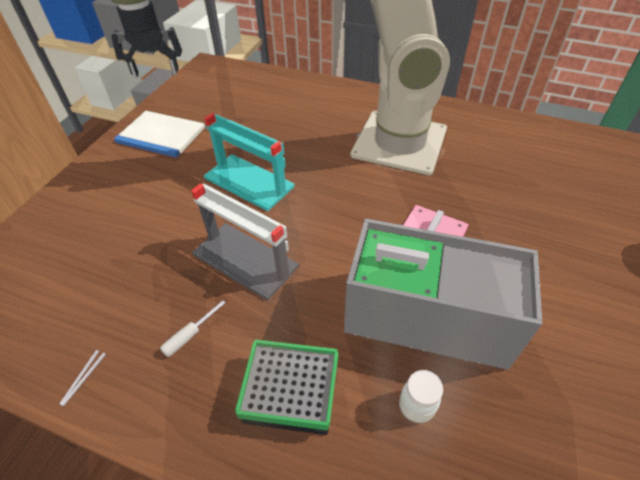

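The top view shows the hatch on the case at (257,230) and its pink look-alike at (247,327). The aluminium rail is at (393,240) with red stops at (351,226) and (436,247), and the turquoise look-alike is at (435,332). I choose the green hatch and the aluminium rail.

```bash
python3 - <<'E'
from h import *
def rect(P):
    (c,s,a)=cv2.minAreaRect((P[:,:2]*1000).astype(np.float32)); return np.round(c,1),np.round(s,1),round(a,1)
for n in ["top","scene"]:
    c=dict(np.load(n+".npz")); P=cloud(c); hsv=cv2.cvtColor(c["img"],cv2.COLOR_RGB2HSV).astype(int)
    H,S,V=hsv[...,0],hsv[...,1],hsv[...,2]; X,Y,Z=P[...,0],P[...,1],P[...,2]
    ca=(X>.4)&(X<.68)&(Y>0)&(Y<.42)
    g=ca&(abs(H-62)<12)&(S>130)&(abs(Z-.154)<.006)
    print(n,"hatch z",np.nanmedian(Z[g]),g.sum(),rect(P[g]))
    hb=ca&(Z>.180)&(Z<.2); print("handle",hb.sum(),np.nanmedian(Z[hb]),rect(P[hb]),P[hb].mean(0).round(4))
    w=ca&(Z>.163)&(Z<.174)&(S<60); print("walls",w.sum(),np.nanmedian(Z[w]),rect(P[w]))
    d=ca&(Z>.14)&(Z<.157)&(S<60); print("deck z",np.nanmedian(Z[d]))
    ra=(X>.42)&(X<.66)&(Y>-.36)&(Y<-.08)
    red=ra&((H<8)|(H>172))&(S>140)&(Z>.13)
    k,L,st,ce=cv2.connectedComponentsWithStats(red.astype(np.uint8))
    for i in range(1,k):
        if st[i,4]>8: Q=P[L==i]; Q=Q[abs(Q[:,2]-.162)<.005]; print("red",st[i,4],ce[i].round(),len(Q),Q.mean(0).round(4) if len(Q) else 0)
    for lo,hi in((.134,.146),(.151,.159)):
        m=ra&(Z>lo)&(Z<hi)&(S<70); print("rail",lo,m.sum(),rect(P[m]),P[m].mean(0).round(4))
c=dict(np.load("top.npz")); a=c["img"][180:290,140:300]; b=c["img"][200:290,330:490]
a=cv2.resize(a,(800,550),interpolation=cv2.INTER_CUBIC); save("pics/c1.png",a)
E
```

```text
top hatch z 0.15239971921118095 2068 (array([554.3, 119.8]), array([130.3, 138.3]), 5.7)
handle 204 0.18573787164853967 (array([554.7, 120.6]), array([14.8, 89.4]), 7.2) [0.5538 0.1217 0.1859]
walls 1187 0.16631624409516435 (array([547.1, 197.1]), array([155.4, 316.2]), 5.3)
deck z 0.14855787841573945
red 40 [352. 226.] 36 [ 0.5636 -0.1142  0.1611]
red 44 [436. 246.] 34 [ 0.514  -0.3188  0.1607]
rail 0.134 792 (array([ 536.9, -215. ]), array([217.3,  34.9]), 76.1) [ 0.5375 -0.2208  0.1388]
rail 0.151 216 (array([ 523.3, -212.4]), array([218.8,   7.5]), 75.9) [ 0.5235 -0.2113  0.1546]
scene hatch z 0.15501045401623054 2452 (array([553.5, 117.3]), array([122.7, 138.9]), 5.6)
handle 476 0.1882640539233495 (array([557.9, 118.5]), array([16. , 89.7]), 6.2) [0.5593 0.1192 0.1872]
walls 2782 0.16837910201573392 (array([548.4, 195.4]), array([161., 316.]), 5.2)
deck z 0.15073743665508121
red 130 [197. 191.] 69 [ 0.5178 -0.3202  0.1626]
red 106 [277. 233.] 62 [ 0.5696 -0.1158  0.162 ]
rail 0.134 1272 (array([ 541.1, -217.8]), array([221. ,  35.3]), 77.5) [ 0.542  -0.2163  0.1409]
rail 0.151 359 (array([ 524.6, -212.4]), array([216.5,   8.5]), 75.5) [ 0.5258 -0.211   0.1559]
```

View pics/c1.png

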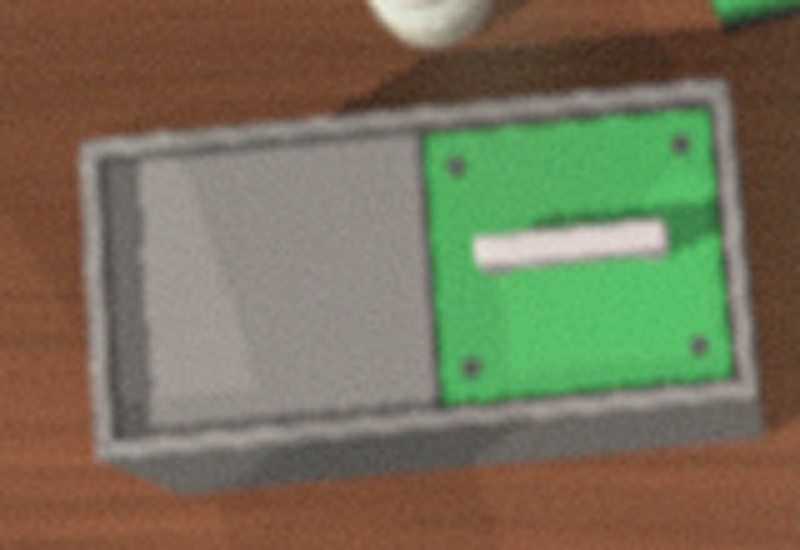

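The crop shows the green hatch with its white bridge handle, seated at the right end of the grey case, with the empty deck to its left. The green colour and the position inside the case match the description, and the sizes and heights agree too (130x138 mm, handle 90 mm, walls 168 mm). Next I plan the transit.

```bash
cat >> h.py <<'E'
def pose():
    o=manip.get_obs(); q=o["ee_rot"]; return np.array(o["position"]),np.arctan2(2*q[0]*q[1],q[0]**2-q[1]**2)
def plan(p,th,P,TH,n=1):
    "n equal chunks from (p,th) to (P,TH): fractions [tx,ty,tz,spin] per call"
    p=np.array(p,float);P=np.array(P,float)
    for i in range(n):
        d=(P-p)/n; t=th+(TH-th)*i/n
        r=[d[0]*np.cos(t)+d[1]*np.sin(t), d[0]*np.sin(t)-d[1]*np.cos(t), -d[2]]
        print(np.round(np.array(r)/.15,3).tolist(), "spin",round(-np.degrees((TH-th)/n)/30,3))
E
python3 - <<'E'
from h import *
p,t=pose(); print(p,t); plan(p,t,[.5535,.12,.28],np.radians(95.4),5)
E
```

```text
[ 0.26895319 -0.56419106  0.25333843] 0.44480570077638437
[0.735, -0.66, -0.036] spin -0.466
[0.873, -0.463, -0.036] spin -0.466
[0.959, -0.238, -0.036] spin -0.466
[0.988, 0.0, -0.036] spin -0.466
[0.959, 0.239, -0.036] spin -0.466
```

>>> carry_out(deltas=[[0.3, -0.27, -0.02, -0.2, 1], [0.735, -0.66, -0.036, -0.466, 1], [0.735, -0.66, -0.036, -0.466, 1]])

```text
clock: 1.18
position: [0.3279, -0.4241, 0.2592]
ee_rot: [0.94, 0.341, 0.0, 0.0]
ft_force: [-0.4, -0.9, -0.1]
grip_width: 1.002
grasp_force: 0.0
```

>>> carry_out(deltas=[[0.36, -0.2, -0.02, -0.2, 1], [0.873, -0.463, -0.036, -0.466, 1], [0.873, -0.463, -0.036, -0.466, 1]])

```text
clock: 1.55
position: [0.3844, -0.2871, 0.2647]
ee_rot: [0.892, 0.453, 0.0, 0.0]
ft_force: [-0.6, -0.8, -1.0]
grip_width: 1.002
grasp_force: 0.0
```

>>> carry_out(deltas=[[0.4, -0.1, -0.02, -0.2, 1], [0.959, -0.238, -0.036, -0.466, 1], [0.959, -0.238, -0.036, -0.466, 1]])

```text
clock: 1.92
position: [0.441, -0.15, 0.2701]
ee_rot: [0.83, 0.558, 0.0, 0.0]
ft_force: [-0.9, -0.9, 0.5]
grip_width: 1.003
grasp_force: 0.0
```

>>> carry_out(deltas=[[0.4, 0, -0.02, -0.2, 1], [0.988, 0, -0.036, -0.466, 1], [0.988, 0, -0.036, -0.466, 1]])

```text
clock: 2.3
position: [0.4974, -0.013, 0.2754]
ee_rot: [0.756, 0.655, 0.001, 0.0]
ft_force: [-0.4, 0.4, 0.4]
grip_width: 0.999
grasp_force: 0.0
```

>>> carry_out(deltas=[[0.4, 0.1, -0.02, -0.2, 1], [0.959, 0.239, -0.036, -0.466, 1], [0.959, 0.239, -0.036, -0.466, 1], [0.959, 0.239, -0.036, -0.466, 1], [0.959, 0.239, -0.036, -0.466, 1]])

```text
clock: 2.92
position: [0.5536, 0.119, 0.2802]
ee_rot: [0.674, 0.739, -0.0, 0.0]
ft_force: [0.6, -0.0, -0.3]
grip_width: 1.003
grasp_force: 0.0
```

```bash
python3 - <<'E'
from h import *
o=manip.get_obs();p,t=pose(); print(p,np.degrees(t),o["clock"],o["joint_pos"],o["ee_rot"])
c=camera("wrist"); save("pics/w1.png",c["img"]); P=cloud(c)
Z=P[...,2]; m=(Z>.175)&(Z<.2)&(P[...,0]>.5)&(P[...,0]<.62)&(P[...,1]>.06)&(P[...,1]<.18)
print(m.sum(),np.nanmedian(Z[m]),cv2.minAreaRect((P[m][:,:2]*1000).astype(np.float32)))
E
```

```text
[0.55361654 0.11895343 0.28017786] 95.32075957518927 2.925 [ 0.3273518   0.26771161 -0.73985378  1.5488335   0.18265142  1.39621398
 -0.33376228] [ 6.73523769e-01  7.39165483e-01 -3.13683056e-04  1.55634528e-04]
3157 0.18771398298611577 ((556.8557739257812, 119.39300537109375), (13.94869613647461, 89.84365844726562), 5.136046886444092)
```

View pics/w1.png

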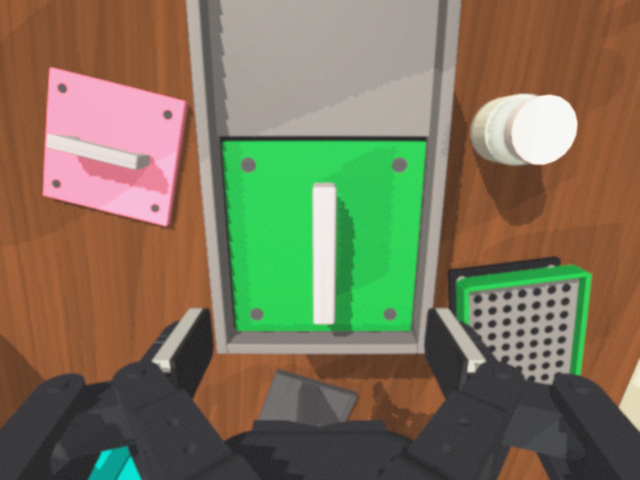

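The wrist view shows the handle at (324,253), centred on the green plate. The fingers straddle it cleanly, so I descend and grip.

>>> carry_out(deltas=[[0.005, 0.016, 0.2, 0, 0], [0.005, 0.016, 0.45, 0, 0], [0.005, 0.016, 0.647, 0, 0], [0.005, 0.016, 0.647, 0, 0], [0.005, 0.016, 0.647, 0, 0], [0.005, 0.016, 0.647, 0, -1], [0.005, 0.016, 0.647, 0, -1], [0.005, 0.016, 0.647, 0, -1], [0.005, 0.016, 0.647, 0, -1]], force=60)

```text
clock: 4.1
position: [0.5567, 0.121, 0.1846]
ee_rot: [0.673, 0.739, 0.001, 0.001]
ft_force: [-0.5, -1.8, 7.5]
grip_width: 0.149
grasp_force: 59.9
```

>>> carry_out(deltas=[[0, 0, -0.03, 0, -1], [0, 0, -0.06, 0, -1], [0, 0, -0.087, 0, -1], [0, 0, -0.087, 0, -1]])

```text
clock: 4.6
position: [0.5561, 0.121, 0.1966]
ee_rot: [0.673, 0.74, 0.0, 0.0]
ft_force: [0.5, -0.0, -4.3]
grip_width: 0.151
grasp_force: 58.6
```

>>> carry_out(deltas=[[0.2, 0, 0, 0, -1], [0.45, 0, 0, 0, -1]])

```text
clock: 4.85
position: [0.5498, 0.1879, 0.1961]
ee_rot: [0.674, 0.739, -0.0, 0.0]
ft_force: [0.2, -0.6, -3.9]
grip_width: 0.153
grasp_force: 58.7
```

>>> carry_out(deltas=[[0.2, 0, 0, 0, -1], [0.4, 0, 0, 0, -1], [0.53, 0, 0, 0, -1], [0.53, 0, 0, 0, -1], [0.53, 0, 0, 0, -1]])

```text
clock: 5.48
position: [0.5426, 0.2661, 0.1961]
ee_rot: [0.674, 0.739, -0.0, 0.0]
ft_force: [0.5, -0.2, -4.0]
grip_width: 0.151
grasp_force: 58.8
```

>>> carry_out(deltas=[[0, 0, 0.02, 0, -1], [0, 0, 0.04, 0, -1], [0, 0, 0.045, 0, -1], [0, 0, 0.045, 0, -1]])

```text
clock: 5.98
position: [0.5425, 0.2664, 0.1907]
ee_rot: [0.674, 0.739, -0.0, 0.001]
ft_force: [-4.2, -4.2, 7.8]
grip_width: 0.15
grasp_force: 60.4
```

>>> carry_out(deltas=[[0, 0, 0, 0, -0.3], [0, 0, 0, 0, 0], [0, 0, 0, 0, 0], [0, 0, -0.25, 0, 0], [0, 0, -0.6, 0, 0], [-0.4, 0, -0.6, 0, 0], [-0.8, 0, -0.6, 0, 0], [-0.98, 0, -0.6, 0, 0], [-0.98, 0, -0.6, 0, 0], [-0.98, 0, -0.6, 0, 0]])

```text
clock: 7.22
position: [0.5557, 0.1221, 0.2796]
ee_rot: [0.673, 0.74, 0.0, -0.0]
ft_force: [0.2, 0.2, -0.3]
grip_width: 0.503
grasp_force: 0.0
```

```bash
python3 - <<'E'
from h import *
p,t=pose(); print(p,np.degrees(t),manip.get_obs()["clock"])
c=camera("wrist"); save("pics/w2.png",c["img"]); P=cloud(c); np.savez("w2.npz",**{k:np.array(v) for k,v in c.items()})
hsv=cv2.cvtColor(c["img"],cv2.COLOR_RGB2HSV).astype(int);H,S=hsv[...,0],hsv[...,1]; Z=P[...,2]
m=(abs(H-28)<8)&(S>120)&(Z>.03)&(Z<.16); Q=P[m]; print("tab",m.sum(),Z[m].max(),np.percentile(Z[m],[50,90]))
top=m&(Z>np.percentile(Z[m],70)-.006); print(cv2.minAreaRect((P[top][:,:2]*1000).astype(np.float32)),P[top].mean(0))
g=(abs(H-62)<14)&(S>120)&(Z>.145)&(Z<.17)&(P[...,0]<.66);print("hatch",np.nanmedian(Z[g]),cv2.minAreaRect((P[g][:,:2]*1000).astype(np.float32)))
for q in ["frame_tab","frame"]: print(q,[(np.round(b["position"],3).tolist(),round(b["conf"],2)) for b in boxes_of(q,c)])
E
```

```text
[0.5557463  0.12213276 0.27964196] 95.4547277509172 7.225
tab 1059 0.14323094680715429 [0.14038186 0.14141615]
((556.095947265625, 119.75206756591797), (11.840975761413574, 39.79270553588867), 5.064970016479492) [0.55583475 0.1208041  0.14048018]
hatch 0.1597959380400755 ((545.2821044921875, 233.49636840820312), (139.34263610839844, 77.68058776855469), 5.32371711730957)
frame_tab [([0.557, 0.133, 0.095], 0.73)]
frame [([0.555, 0.135, 0.092], 0.61)]
```

View pics/w2.png

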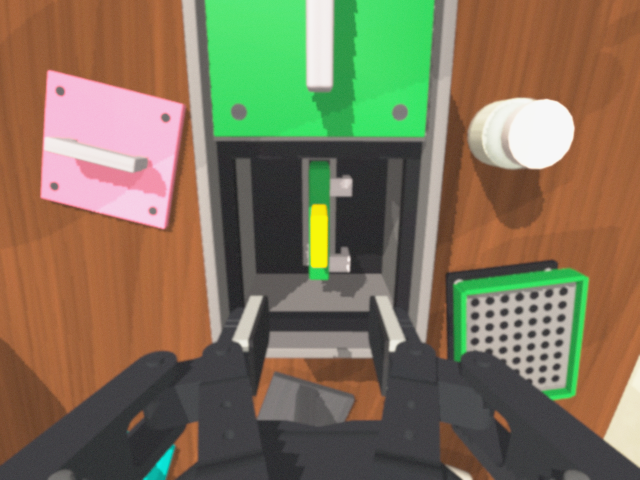

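The tab top reads z=0.141 at pixel (319,237), so the frame stands at z=0.021 as expected. The hatch is parked and the bay is fully open. Next I grasp the tab.

>>> carry_out(deltas=[[-0.012, 0.002, 0.3, 0, 0], [-0.012, 0.002, 0.6, 0, 0], [-0.012, 0.002, 0.85, 0, 0], [-0.012, 0.002, 0.984, 0, 0], [-0.012, 0.002, 0.984, 0, 0], [-0.012, 0.002, 0.984, 0, -1], [-0.012, 0.002, 0.984, 0, -1], [-0.012, 0.002, 0.984, 0, -1], [-0.012, 0.002, 0.984, 0, -1]], force=60)

```text
clock: 8.5
position: [0.5573, 0.1196, 0.1336]
ee_rot: [0.673, 0.74, 0.001, 0.001]
ft_force: [-1.0, 0.1, 6.8]
grip_width: 0.131
grasp_force: 59.7
```

>>> carry_out(deltas=[[0, 0, -0.1, 0, -1], [0, 0, -0.2, 0, -1], [0, 0, -0.2, 0, -1]])

```text
clock: 8.88
position: [0.5573, 0.1194, 0.1638]
ee_rot: [0.673, 0.739, 0.001, 0.001]
ft_force: [-0.3, 0.3, -1.8]
grip_width: 0.128
grasp_force: 58.7
```

>>> carry_out(deltas=[[0, 0, -0.3, 0, -1], [0, 0, -0.65, 0, -1], [0, 0, -0.93, 0, -1], [0, 0, -0.93, 0, -1]])

```text
clock: 9.38
position: [0.5575, 0.1198, 0.3046]
ee_rot: [0.673, 0.74, 0.002, 0.002]
ft_force: [0.4, 0.4, -2.8]
grip_width: 0.13
grasp_force: 59.1
```

```bash
python3 - <<'E'
from h import *
p,t=pose(); print(p,np.degrees(t)); plan(p,t,[.5095,-.209,.305],np.radians(76),3)
E
```

```text
[0.55754209 0.11980319 0.30464871] 95.3841461058678
[-0.717, -0.175, -0.001] spin 0.215
[-0.733, -0.093, -0.001] spin 0.215
[-0.738, -0.01, -0.001] spin 0.215
```

>>> carry_out(deltas=[[-0.25, -0.06, 0, 0.07, -1], [-0.5, -0.12, 0, 0.15, -1], [-0.717, -0.175, 0, 0.215, -1]])

```text
clock: 9.75
position: [0.5396, 0.008, 0.3]
ee_rot: [0.714, 0.7, -0.001, -0.001]
ft_force: [0.4, -0.9, -1.8]
grip_width: 0.13
grasp_force: 59.1
```

>>> carry_out(deltas=[[-0.25, -0.03, 0, 0.07, -1], [-0.5, -0.06, 0, 0.15, -1], [-0.733, -0.093, 0, 0.215, -1]])

```text
clock: 10.12
position: [0.5236, -0.1015, 0.3]
ee_rot: [0.753, 0.659, -0.001, -0.001]
ft_force: [0.9, 0.7, -1.9]
grip_width: 0.131
grasp_force: 59.1
```

>>> carry_out(deltas=[[-0.25, 0, 0, 0.07, -1], [-0.5, 0, 0, 0.15, -1], [-0.738, -0.01, 0, 0.215, -1], [-0.738, -0.01, 0, 0.215, -1], [-0.738, -0.01, 0, 0.215, -1]])

```text
clock: 10.75
position: [0.5085, -0.2095, 0.3012]
ee_rot: [0.788, 0.616, 0.0, -0.0]
ft_force: [-0.2, 1.1, -1.9]
grip_width: 0.13
grasp_force: 59.1
```

```bash
python3 - <<'E'
from h import *
p,t=pose(); print(p,np.degrees(t),manip.get_obs()["clock"])
def rect(P): return cv2.minAreaRect((P[:,:2]*1000).astype(np.float32))
for n in ["wrist","scene","top"]:
    c=camera(n); P=cloud(c); np.savez(n+"3.npz",**{k:np.array(v) for k,v in c.items()})
    save(f"pics/{n}3.png",c["img"])
    hsv=cv2.cvtColor(c["img"],cv2.COLOR_RGB2HSV).astype(int);S=hsv[...,1];X,Y,Z=P[...,0],P[...,1],P[...,2]
    ra=(X>.42)&(X<.66)&(Y>-.36)&(Y<-.08)
    for lo,hi in((.132,.146),(.152,.159)):
        m=(ra&(Z>lo)&(Z<hi)&(S<70)).astype(np.uint8); k,L,st,ce=cv2.connectedComponentsWithStats(m)
        for i in range(1,k):
            if st[i,4]>60: print(n,lo,st[i,4],ce[i].round(),rect(P[L==i]),np.median(Z[L==i]).round(4))
E
```

```text
[ 0.50848772 -0.20948146  0.3011992 ] 76.03906011266415 10.75
wrist 0.132 3871 [364. 151.] ((554.9174194335938, -163.147216796875), (85.91869354248047, 27.22740364074707), 75.90398406982422) 0.1397
wrist 0.132 2042 [361. 276.] ((528.84326171875, -266.4772033691406), (79.21588897705078, 27.025747299194336), 75.89205169677734) 0.1399
wrist 0.152 1118 [342. 142.] ((539.91162109375, -150.8013153076172), (88.10059356689453, 6.343554973602295), 75.69401550292969) 0.1557
wrist 0.152 305 [340. 268.] ((518.1583862304688, -238.96649169921875), (40.22880554199219, 4.898179054260254), 75.85519409179688) 0.1559
scene 0.132 1315 [238. 217.] ((540.19775390625, -217.80581665039062), (220.962890625, 34.12205123901367), 76.94969177246094) 0.1411
scene 0.152 320 [242. 206.] ((523.1823120117188, -218.79510498046875), (210.39736938476562, 8.486249923706055), 75.82513427734375) 0.1567
top 0.132 213 [366. 230.] ((556.4031982421875, -154.2740936279297), (64.62596130371094, 22.04642677307129), 75.49891662597656) 0.1384
```

View pics/wrist3.png

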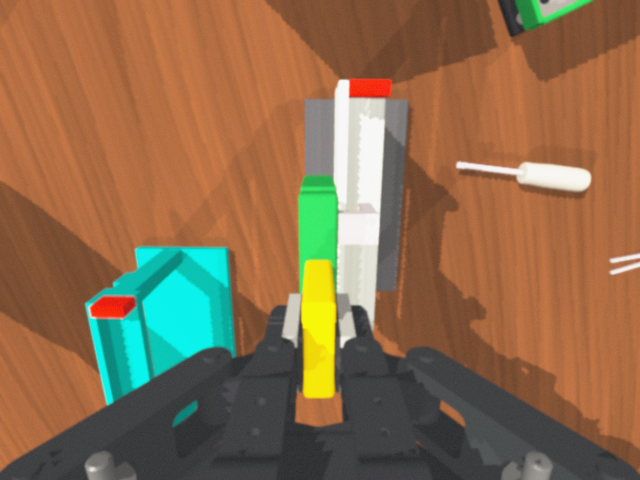

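View pics/scene3.png

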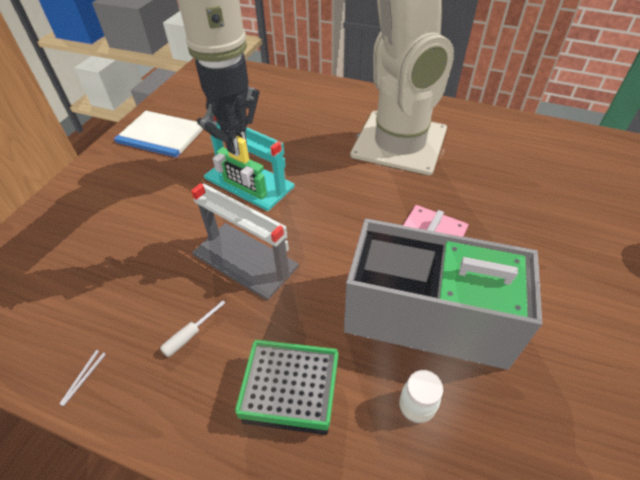

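The wrist view shows the frame held by its tab at (317,325), with the hook at (357,228) still above the rail and short of the red stop at (370,88). In the scene view the frame is well clear of the rail. I now measure the frame in the wrist cloud against the rail's lip.

```bash
python3 - <<'E'
from h import *
n=np.array([np.cos(np.radians(-14.1)),np.sin(np.radians(-14.1))]); s=np.array([-n[1],n[0]])
for f in ["wrist3","scene3"]:
    c=dict(np.load(f+".npz")); P=cloud(c); hsv=cv2.cvtColor(c["img"],cv2.COLOR_RGB2HSV).astype(int);H,S=hsv[...,0],hsv[...,1]
    N=P[...,:2]@n*1000; T=P[...,:2]@s*1000; Z=P[...,2]
    near=(N>490)&(N<600)&(T>-180)&(T<0)
    def show(l,m):
        if m.sum()>5: print(f,l,m.sum(),"N",np.percentile(N[m],[1,50,99]).round(1),"T",np.percentile(T[m],[1,99]).round(1),"z",np.percentile(Z[m],[1,50,99]).round(4), cv2.minAreaRect(np.stack([N[m],T[m]],1).astype(np.float32)))
    y=near&(abs(H-28)<8)&(S>120)&(Z>.2); show("tab",y); show("tabtop",y&(Z>np.percentile(Z[y],98)-.006))
    g=near&(abs(H-62)<14)&(S>120)&(Z>.17); show("green",g); show("greentop",g&(Z>np.percentile(Z[g],98)-.006))
    h=near&(S<60)&(Z>.21)&(Z<.275)&(N>545)&(T>-90 if f[0]=='w' else True); show("hook",h)
    h2=near&(S<60)&(Z>.252)&(Z<.268)&(N>545)&(T>-90 if f[0]=='w' else True); show("hooktop",h2)
E
```

```text
wrist3 tab 4447 N [537.8 543.7 549.7] T [-97.9 -59. ] z [0.266  0.308  0.3137] ((544.1143188476562, -79.03241729736328), (14.507244110107422, 40.95262908935547), 3.406425714492798)
wrist3 tabtop 3265 N [538.1 543.7 549.5] T [-98.1 -59.3] z [0.305  0.3083 0.3142] ((543.905517578125, -79.12235260009766), (12.512354850769043, 40.467185974121094), 0.399944007396698)
wrist3 green 3256 N [534.9 543.1 551.6] T [-71.8 -29.3] z [0.2036 0.2622 0.2638] ((543.2833251953125, -53.0159912109375), (17.394472122192383, 47.77785110473633), 0.1183895692229271)
wrist3 greentop 2753 N [534.8 543.1 551.7] T [-72.4 -29.4] z [0.2594 0.2623 0.2638] ((543.2833251953125, -53.0159912109375), (17.394472122192383, 47.77785110473633), 0.1183895692229271)
wrist3 hook 1550 N [552.3 561.7 570.4] T [-64.  -32.9] z [0.2355 0.2621 0.2637] ((561.4434814453125, -50.64025115966797), (18.690906524658203, 42.2734375), 1.229065179824829)
wrist3 hooktop 1434 N [552.3 561.1 570.3] T [-64.4 -35.8] z [0.2541 0.2622 0.2637] ((561.4304809570312, -50.76011657714844), (18.65982437133789, 42.03432083129883), 1.229065179824829)
scene3 
[... 391 characters left out ...]
] T [-127.1  -28.6] z [0.192  0.2292 0.2656] ((549.5184936523438, -78.71139526367188), (24.46294593811035, 101.37543487548828), 0.9318846464157104)
scene3 greentop 155 N [538.7 547.8 553.6] T [-128.2  -29.4] z [0.2594 0.2637 0.2663] ((549.7109985351562, -79.15806579589844), (24.187936782836914, 100.56066131591797), 0.5441898107528687)
scene3 hook 590 N [546.7 555.3 571.5] T [-121.3  -37.7] z [0.2108 0.2423 0.2654] ((558.6218872070312, -83.58128356933594), (94.19189453125, 26.22869110107422), 89.67831420898438)
scene3 hooktop 225 N [552.  565.2 571.5] T [-121.5  -37.5] z [0.2522 0.2628 0.2657] ((561.3309936523438, -80.80841064453125), (88.62590026855469, 20.77742576599121), 89.63102722167969)
```

>>> carry_out(deltas=[[0, 0.015, 0.1, 0, -1], [0, 0.015, 0.3, 0, -1], [0, 0.015, 0.45, 0, -1], [0, 0.015, 0.49, 0, -1], [0, 0.015, 0.49, 0, -1], [0, 0.015, 0.49, 0, -1]])

```text
clock: 11.65
position: [0.5111, -0.2102, 0.2289]
ee_rot: [0.788, 0.616, 0.0, 0.001]
ft_force: [0.1, -0.1, -1.9]
grip_width: 0.129
grasp_force: 59.1
```

```bash
python3 - <<'E'
from h import *
n=np.array([np.cos(np.radians(-14.1)),np.sin(np.radians(-14.1))]); s=np.array([-n[1],n[0]])
p,t=pose(); print(p,p[:2]@n,np.degrees(t))
c=camera("wrist");P=cloud(c);hsv=cv2.cvtColor(c["img"],cv2.COLOR_RGB2HSV).astype(int);H,S=hsv[...,0],hsv[...,1]
N=P[...,:2]@n*1000; T=P[...,:2]@s*1000; Z=P[...,2]
near=(N>490)&(N<600)&(T>-180)&(T<30)
def show(l,m):
    print(l,m.sum(),"N",np.percentile(N[m],[1,50,99]).round(1),"z",np.percentile(Z[m],[1,50,99]).round(4))
show("tab",near&(abs(H-28)<8)&(S>120)&(Z>.225)); show("green",near&(abs(H-62)<14)&(S>120)&(Z>.182)&(Z<.2))
show("hook",near&(S<60)&(Z>.18)&(Z<.2)&(T>-70)&(N>553)); show("lip",near&(S<70)&(Z>.152)&(Z<.16)&(T>-35)&(N<575)); show("ledge",near&(S<70)&(Z>.134)&(Z<.145)&(T>-30))
E
```

```text
[ 0.51112806 -0.21015377  0.2288852 ] 0.5469254144206577 76.04339903289342
tab 3548 N [540.7 546.4 552.3] z [0.2259 0.236  0.2416]
green 2824 N [537.6 545.8 554.6] z [0.184  0.19   0.1914]
hook 1395 N [555.3 564.1 573.2] z [0.1818 0.1899 0.1914]
lip 1646 N [557.3 560.3 563.3] z [0.1527 0.1558 0.1574]
ledge 4616 N [557.3 577.5 591. ] z [0.1376 0.1398 0.1426]
```

>>> carry_out(deltas=[[0, -0.004, 0.05, 0, -1], [0, -0.004, 0.09, 0, -1], [0, -0.004, 0.125, 0, -1], [0, -0.004, 0.125, 0, -1]])

```text
clock: 12.2
position: [0.5098, -0.2099, 0.2086]
ee_rot: [0.788, 0.616, -0.0, -0.0]
ft_force: [-0.2, 0.8, -0.8]
grip_width: 0.129
grasp_force: 59.1
```

>>> carry_out(deltas=[[0, 0, 0.01, 0, -1], [0, 0, 0.02, 0, -1], [0, 0, 0.025, 0, -1], [0, 0, 0.025, 0, -1]])

```text
clock: 12.7
position: [0.5102, -0.21, 0.2066]
ee_rot: [0.788, 0.616, 0.0, 0.0]
ft_force: [-3.8, 1.6, 7.9]
grip_width: 0.127
grasp_force: 60.4
```

Both hook tips are on the ledge: contact shows at the expected height. I release and back off.

>>> carry_out(deltas=[[0, 0, 0, 0, -0.7], [0, 0, 0, 0, -0.4], [0, 0, 0, 0, -0.2], [0, 0, 0, 0, -0.2], [0, 0, -0.15, 0, -0.2], [0, 0, -0.4, 0, -0.2], [0, 0, -0.75, 0, -0.2], [0, 0, -0.75, 0, -0.2], [0, 0, -0.75, 0, -0.2]])

```text
clock: 13.82
position: [0.5099, -0.2099, 0.3175]
ee_rot: [0.788, 0.616, -0.0, -0.0]
ft_force: [-0.6, -0.0, -0.6]
grip_width: 0.398
grasp_force: 0.0
```

```bash
python3 - <<'E'
from h import *
n=np.array([np.cos(np.radians(-14.1)),np.sin(np.radians(-14.1))]); s=np.array([-n[1],n[0]])
o=manip.get_obs(); print(o["clock"],o["ft_force"],o["position"])
c=camera("wrist");P=cloud(c);hsv=cv2.cvtColor(c["img"],cv2.COLOR_RGB2HSV).astype(int);H,S=hsv[...,0],hsv[...,1]
w=camera("scene")
N=P[...,:2]@n*1000; T=P[...,:2]@s*1000; Z=P[...,2]
near=(N>490)&(N<600)&(T>-180)&(T<30)
def show(l,m):
    print(l,m.sum(),"N",np.percentile(N[m],[1,50,99]).round(1),"T",np.percentile(T[m],[1,99]).round(1),"z",np.percentile(Z[m],[1,50,99]).round(4))
show("tabtop",near&(abs(H-28)<8)&(S>120)&(Z>.205)); show("green",near&(abs(H-62)<14)&(S>120)&(Z>.16)&(Z<.18))
show("hook",near&(S<60)&(Z>.162)&(Z<.175)&(N>553))
a=c["img"][:,120:520]; b=cv2.resize(w["img"][100:300,150:550],(800,400),interpolation=cv2.INTER_CUBIC)[:,:400]
b2=np.zeros((480,400,3),np.uint8); b2[:400]=b; save("pics/f.png",np.hstack([a,b2]))
for nm in["scene","top"]:
  v=camera(nm)
  Q=cloud(v);g=cv2.cvtColor(v["img"],cv2.COLOR_RGB2HSV).astype(int); m=(abs(g[...,0]-62)<12)&(g[...,1]>130)&(Q[...,2]>.145)&(Q[...,2]<.17)&(Q[...,1]>.1)&(Q[...,0]<.66)
  print(nm,cv2.minAreaRect((Q[m][:,:2]*1000).astype(np.float32)),np.median(Q[m][:,2]))
  for q in["filler","jar","screwdriver"]: print(q,[b["position"].__class__ and np.round(b["position"],3).tolist() for b in boxes_of(q,v)][:1])
E
```

```text
13.825 [-0.63455664 -0.04149297 -0.63517303] [ 0.5099062  -0.20994941  0.31747198]
tabtop 1095 N [533.8 539.8 545.6] T [-98.6 -59.6] z [0.2064 0.2119 0.2135]
green 1492 N [534.3 544.8 551.9] T [-128.4  -29.8] z [0.1635 0.1661 0.1679]
hook 844 N [553.6 561.6 569.7] T [-120.3  -38.6] z [0.1626 0.1674 0.1692]
scene ((540.8442993164062, 262.2994079589844), (125.62882232666016, 137.0032501220703), 5.161342620849609) 0.16079266167623188
filler [[0.798, -0.001, 0.053]]
jar [[0.753, 0.209, 0.086]]
screwdriver [[0.766, -0.241, 0.016]]
top ((541.0115356445312, 265.4107971191406), (131.7936248779297, 138.7670135498047), 5.629489898681641) 0.1583231022678762
filler [[0.783, -0.004, 0.049]]
jar [[0.721, 0.208, 0.082]]
screwdriver [[0.76, -0.242, 0.02]]
```

View pics/f.png

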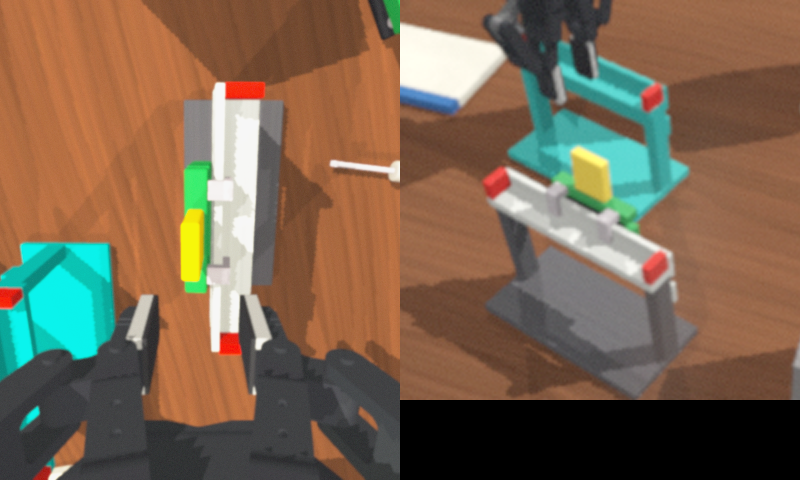

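The frame hangs with both hooks over the lip at (220,190) and (217,270), between the red stops. It leans a few degrees against the guide bar, as expected. The hatch is parked at case y of about +69 mm and the bystanders have not moved.

```bash
python3 -c "
from workcell import ticket; print(ticket.hand_in())"
```

```text
the job is handed in; nothing more can be done
None
```

The job is handed in at about 14 s of the allowed 51 s: the hatch is parked on the deck with the bay open, the frame hangs with both hooks on the rail's ledge between the stops, the gripper is clear, and the filler, jar and screwdriver are undisturbed.

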